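# Slide the glued flower tile under the leaf spring of its press

### The arm

A 6-joint arm with a two-finger parallel gripper is mounted at the origin on the work surface. World frame = base frame: x ahead of the robot, y to its left, z up, the work surface at z = 0. Lengths are in m, angles in rad, forces in N, time in s.
With the tool pointing down it reaches from about 0.425 to 1.125 m from the base axis. Payload 14.9 kg.
Tool frame: the origin (TCP) lies midway between the tips of the shut fingers; the grasp point (between the pads) lies 19 mm behind it; y points along the fingers, x is the direction in which the jaws open and shut, and the axes are right-handed (so a half turn about y gives the same grasp; the last joint's range is limited). The gripper opens to 91 mm and grips with 3 to 60 N. Pads are 32 mm wide; open, the fingers measure 118 mm over their backs; the gripper's body (76 mm by 178 mm) begins 60 mm behind the grasp point.
Start: joints at [-1.16, 0.379, 1.734, -0, 1.028, -0.033], TCP at [0.301, -0.632, 0.214] pointing down, gripper open.
Joint ranges: [-2.77, 2.77], [-0.74, 2.19], [0, 2.66], [-1.06, 4.2], [0.31, 2.87], [-3.08, 3.08]. Speed limits (rad/s): [1.89, 1.89, 2.39, 3.14, 3.14, 3.14].

### API

Orientations are given as [roll, pitch, yaw] about the fixed x, y, z axes, in that order (R = Rz(yaw) Ry(pitch) Rx(roll)).
In Python, from bench import read_state, get_image, camera_params, hand_in, find_in gives the robot as it stands.
- The arm moves only by the tool apply_moves, never from a script. Its argument "plan" is a list that holds one entry, the list of rows, each a list of 6 numbers: the shift along the tool's x, y, z in units of 30 mm (1.0 is 30 mm), then the turn, a rotation vector about the tool's x, y, z in units of 8 degrees (1.0 is 8 degrees). In form: [[[x, y, z, rx, ry, rz], ...]]. A call has 1 to 5 rows; each row shifts and turns the commanded pose from where the row before left it, along the tool's axes as they then stand; what a row does not reach is not made up. A row lasts 1/10 s, in which the tool goes at most 50 mm and 8.59 degrees, less where a joint would pass 70% of its speed; a pose out of reach is approached as far as the arm can. A call is refused whole if a number of a shift passes 1 or a number of a turn 1, either way. A call with a gripper value outside its range is refused whole. "jaw" is the closure, from 0 (fully open) to 1 (shut), set as the call begins (left out, the last holds). The fingers move at their own pace and stop on an object; the grip force is fixed at half the most. Time passes only in rows, so rows that do not move let the fingers close. It gives the time, the measured TCP pose, the force and the opening at its end, in the units of the state.
- read_state(): the state, without advancing time (a new reading comes with each control period).
- get_image(name): name is "scene" or "top" or "wrist"; returns (picture, depth): 400x640x3 uint8, red, green, blue; 400x640 float32, m along the optical axis (not along the pixel's ray), 0 where there is no reading.
- camera_params(name): a dict with "camera_matrix" (3x3 intrinsics, pixels), "camera_from_world" (4x4, takes a point from world to camera coordinates); the wrist camera has in their place "mount" (4x4, takes a point from camera to tool coordinates, whose origin is the TCP and whose axes are the tool frame's). Camera axes: x right, y up, looking along -z (the intrinsics and any distortion apply to the point x, -y, -z); pixel columns grow to the right and rows downward; lengths in m; the calibration is good to about 2 mm. A picture is of the moment at which its call begins: read the wrist's pose just before it. camera_params takes no time and is no camera call.
- hand_in(): hands the job in, once; it reports no verdict.
Trained networks look in the newest picture that a camera, given by its name, has taken for a name from the list of things; names that differ only in an ending like _2 or _b are one class to them, and where a whole thing is asked for, a point or a joint stands for the part that bears it (a point fixed in the world has none). Each returns a list of dicts, best first, with "conf" (0 to 1); they miss things now and then, are a little off and sometimes report something else, mostly with a low value. They report only what shows in the picture. A call takes as long as a camera call. They do not tell look-alikes from the thing itself.
- find_in(query, camera): "extent" ([left, top, width, height] in pixels, round what is visible of it).
The state is a dict: "clock": time; "joint_pos": joint angles; "joint_velocities": joint speeds; "joint_torque": joint torques, N m; "position": TCP position; "tcp_rot": TCP orientation; "wrist_force": force on the tool from outside, world axes, zero at the start; "ft_torque": the same for the moment, N m; "gripper_width": opening from 0.0 (shut) to 1.0 (fully open).
Only numpy, scipy, OpenCV 4.12 (cv2) and the standard library are available. Lean on these libraries where they do the work, as an engineer would, in place of code of your own. Each camera call takes 0.05 s, during which the arm holds its last target.

### The job

The wooden flower tile has just been glued and must go into its spring press: with the fingertips on its blue thumb pad, press the tile down hard against its sprung bed and slide it, still pressed down, under the bar and the steel leaf spring until it is fully home against the red end stop; then let go and move clear. Only press and push the tile, do not lift it, and leave everything else on the table undisturbed.

Things in the scene. Friction and masses are not known exactly. Their poses are not given: they have to be found in the camera images.
- jig: Spring press fixed on the table: plywood board 270 x 144 x 10 mm; side rails 34 mm high along its x leave a channel 94 mm wide, closed at the rear (x = -125 mm) by a wooden lip 32 mm high. Origin: centre of the board's underside, on the table; z up; x points along the channel, from the loading end to the red end stop. It stands at another place and angle each time.
- bar (a point): Middle of the underside, 34 mm above the table, of the aluminium hold-down bar that crosses the channel on top of the rails (12 mm wide along the channel, 12 mm high), 51 mm ahead of the press's origin. The leaf spring hangs behind it, on the stop side.
- stop (a point): Inner face of the red end stop at half the channel's width, 26 mm above the table, 105 mm ahead of the press's origin; the stop is 40 mm high.
- bed (a joint): White sprung floor plate of the channel, travel down in m: 0 = raised (top 26 mm above the table), 0.008 = bottomed. Springs push up with 6 N (top) to 12 N (bottom). Raised, it holds the tile's top at 38 mm, 4 mm too high for the bar; pressed 5 to 8 mm down (9 to 11 N on the tile) the tile passes. Let go, it clamps the tile up against the bar (about 0.004).
- leaf (a joint): Steel leaf spring behind the bar (three strips 38 mm long), angle in rad: 0 = hanging free, its tip 29 mm above the table; a tile beneath raises it to about 0.1 to 0.25, and it presses on the tile with about 2 to 3 N and drags on it.
- tile: Loose wooden tile 120 (x) x 90 (y) x 12 mm, about 110 g, flower picture on its front half, blue thumb pad on its rear half. Origin: centre of its underside; z up, x to its front edge (60 mm ahead). It starts on the sprung plate, x along the press's x, front edge short of the bar. Home: origin 45 mm ahead of the press's origin. It slides easily on plate and spring (friction about 0.25).
- thumb_pad (a point): Centre of the top face of the blue rubber thumb pad (40 mm along the tile, 50 mm across, 3 mm thick), 37 mm behind the tile's origin and 15 mm above its underside: 41 mm above the table at the start. Rubber grips fingertips well (friction about 1). With the tile home, 17 mm of free room is left from the pad to the bar.
- brush: bystander: paint brush 180 mm long lying on the table beyond the end stop; origin at its underside, leave it alone
- cup: bystander: white paper cup, 72 mm wide, 80 mm tall; origin at the centre of its underside; leave it alone
- paint_jar: bystander: small green paint jar with black cap, 46 mm wide, 55 mm tall; origin at the centre of its underside; leave it alone
- cap: bystander: light blue bottle cap, disc 32 mm wide, 10 mm tall; origin at the centre of its underside; leave it alone
- coasters: bystander: stack of coloured round coasters, 90 mm wide, 24 mm tall; origin at the centre of its underside; leave it alone
- bottle: bystander: green water bottle, 92 mm wide, 303 mm tall; origin at the centre of its underside; leave it alone
- brush_pot: bystander: terracotta pot with brushes, 72 mm wide, about 200 mm tall with the brushes; origin at the centre of its underside; leave it alone
- jam_jar: bystander: amber glass jar with brass lid, 68 mm wide, 110 mm tall; origin at the centre of its underside; leave it alone
Mind the look-alikes: they are no part of the job. Several things have the shape of the tile; the one meant has the colours described above.

How it is judged:
On the way, in this order (a step that is already met when the one before it is completed fails the run):
1. the tile, pressed down by the fingers on its thumb pad, has slid about 20 mm under the bar (x of tile in the frame of jig between 0.005 and 0.035 m and contact force between the fingers and tile_c1 above 4 N), for 0.04 s.
2. the tile has reached the end stop while still pressed by its thumb pad (x of tile in the frame of jig above 0.0415 m and contact force between the fingers and tile_c1 above 3 N), for 0.1 s.
At the end, for the whole second after the job is handed in: The tile is at rest against the end stop (within 3.5 mm), straight in the channel, under the bar and the leaf spring, clamped up against the bar by the sprung bed (bed reading 2.5 to 6 mm), and nobody touches it (x of tile in the frame of jig above 0.0415 m and z of tile in the frame of jig between 0.0195 and 0.0245 m and linear speed of tile below 0.01 m/s and value of joint bed between 0.0025 and 0.006 m and value of joint leaf above 0.04 rad and angle between the x axis of tile and the x axis of jig, either way round below 0.06 rad).
It fails at once if the tile is lifted off its bed (more than 5 mm above the raised plate) or tipped (z of tile in the frame of jig above 0.031 m or angle between tile's own z axis and vertical above 0.2 rad).
It fails at once if a bystander is moved by more than 20 mm (distance of any of cup, paint_jar, cap, coasters, bottle, brush_pot, jam_jar, brush from where it was at the start of the episode above 0.02 m).
It fails at once if a bystander is tipped over (angle between any of cup, paint_jar, cap, coasters, bottle, brush_pot, jam_jar's own z axis and vertical above 0.4 rad).
It also fails if it takes over 35 s, if anything falls off the work surface, if the arm or the gripper's body presses on something with over 40 N, if the wrist force passes 120 N, or if a joint passes its speed limit or range.

## Working session

There is one attempt and no reset: what is moved stays moved. The work goes in short steps, Python scripts to look and compute and a tool call to move; the robot and the scene stay as the last step left them, time stands still between calls to the robot, and variables do not carry over. Pictures are saved under pics/ and viewed, and the job is handed in when it is done.

Besides the shell and the picture viewer there is one more tool, called after "Call:" by a JSON object that holds its "api" and its "payload". apply_moves: Moves the arm, as the interface text tells. Its arguments: {"type":"object","properties":{"plan":{"type":"array","items":{"type":"array","items":{"type":"array","items":{"type":"number"}}}},"jaw":{"type":"number"}},"required":["plan"]}

```bash
mkdir -p pics; ls
python3 - <<'E'
from bench import *
import cv2
s=read_state();print({k:s[k] for k in('clock','position','tcp_rot','wrist_force','gripper_width')})
for n in('scene','top'):
    p,d=get_image(n);cv2.imwrite(f'pics/{n}0.png',p[:,:,::-1])
    c=camera_params(n);print(n,c)
    for q in('jig','tile','thumb_pad','bar','stop'):
        print(q,[(round(r['conf'],2),[round(v) for v in r['extent']]) for r in find_in(q,n)[:4]])
print(camera_params('wrist'))
E
```

```text
pics
{'clock': 0.0, 'position': array([ 0.30038714, -0.63184512,  0.21330014]), 'tcp_rot': array([-1.57078236e+00,  1.10408413e-03, -1.12703667e+00]), 'wrist_force': array([0.24402624, 0.6304513 , 0.48342051]), 'gripper_width': 0.9976889473177021}
scene {'camera_matrix': array([[446.67315781,   0.        , 332.36229236],
       [  0.        , 446.67315781, 199.43081741],
       [  0.        ,   0.        ,   1.        ]]), 'camera_from_world': array([[ 0.83389608,  0.55146703, -0.0223929 , -0.44767355],
       [-0.29085358,  0.4735694 ,  0.83134603,  0.11463864],
       [ 0.46906452, -0.68674314,  0.55530383, -1.73346316],
       [ 0.        ,  0.        ,  0.        ,  1.        ]])}
jig [(0.85, [317, 170, 86, 43])]
tile [(0.92, [269, 208, 43, 24]), (0.6, [329, 168, 41, 27]), (0.6, [295, 161, 26, 15]), (0.56, [340, 148, 21, 17])]
thumb_pad [(0.91, [293, 162, 28, 17]), (0.9, [269, 206, 39, 28]), (0.77, [344, 151, 20, 14]), (0.63, [329, 172, 40, 19])]
bar [(0.74, [315, 169, 89, 43]), (0.23, [364, 155, 21, 23])]
stop [(0.89, [317, 168, 84, 44])]
top {'camera_matrix': array([[520.543250
[... 511 characters left out ...]
 239, 47, 40])]
thumb_pad [(0.97, [260, 202, 28, 37]), (0.63, [236, 262, 49, 45]), (0.6, [184, 238, 43, 41])]
bar [(0.98, [248, 166, 50, 84])]
stop [(0.62, [247, 165, 50, 89])]
{'camera_matrix': array([[327.92410147,   0.        , 321.55300348],
       [  0.        , 327.92410147, 200.3637484 ],
       [  0.        ,   0.        ,   1.        ]]), 'mount': array([[ 9.99999863e-01,  3.55815368e-04, -3.83675523e-04,
        -2.08161461e-03],
       [-4.61682048e-04,  2.54833093e-01, -9.66984944e-01,
        -1.70164616e-01],
       [-2.46294884e-04,  9.66984988e-01,  2.54833223e-01,
         7.08382303e-02],
       [ 0.00000000e+00,  0.00000000e+00,  0.00000000e+00,
         1.00000000e+00]])}
```

View pics/scene0.png

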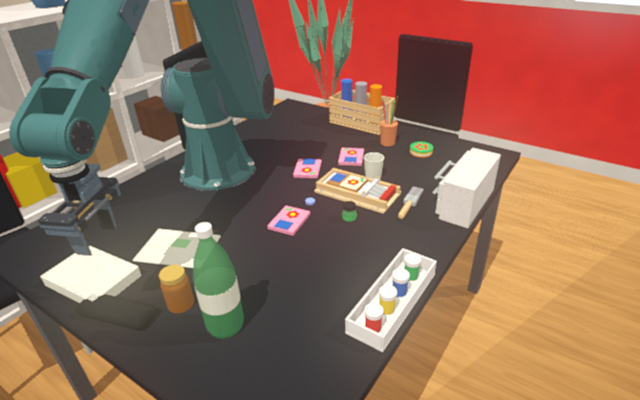

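View pics/top0.png

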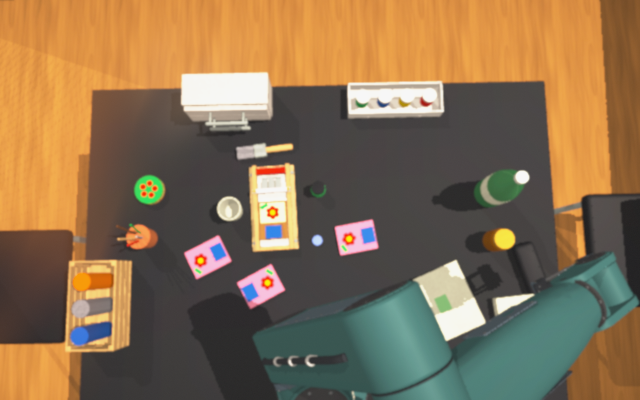

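Run:
```python
import cv2
a=cv2.imread('pics/top0.png')[140:280,170:390];cv2.imwrite('pics/topc.png',cv2.resize(a,None,fx=3.6,fy=3.6,interpolation=cv2.INTER_CUBIC))
```

```text
(no output)
```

View pics/topc.png

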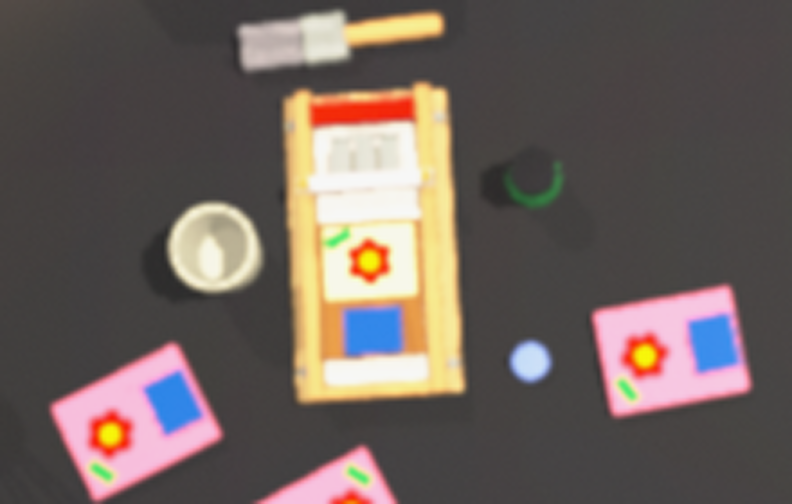

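Candidates with the tile's shape, in the top image: the wooden one in the press (273,222), and pink ones at (207,257), (261,285) and (356,238). The wooden/cream tile with the flower and blue pad, inside the press, is the one I want, and the close crop confirms it. Next I measure it.

```bash
cat > h.py <<'E'
from bench import *
import numpy as np, cv2
from scipy.spatial.transform import Rotation as Ro
def cam(n,s=None):
    c=camera_params(n);K=c['camera_matrix']
    if n=='wrist':
        T=np.eye(4);T[:3,:3]=Ro.from_euler('xyz',s['tcp_rot']).as_matrix();T[:3,3]=s['position'];W=T@c['mount']
    else: W=np.linalg.inv(c['camera_from_world'])
    return K,W
def ray(KW,u,v,z):
    K,W=KW;d=np.array([(u-K[0,2])/K[0,0],-(v-K[1,2])/K[1,1],-1]);d=W[:3,:3]@d;o=W[:3,3]
    return o+d*(z-o[2])/d[2]
def proj(KW,P):
    K,W=KW;p=np.linalg.inv(W)@np.append(P,1);return K[0,0]*p[0]/-p[2]+K[0,2],K[1,1]*-p[1]/-p[2]+K[1,2]
def masks(p):
    h=cv2.cvtColor(p,cv2.COLOR_RGB2HSV);H,S,V=cv2.split(h)
    return {'blue':((H>95)&(H<125)&(S>130)&(V>80)).astype(np.uint8),'red':(((H<6)|(H>174))&(S>180)&(V>90)).astype(np.uint8)}
def blobs(m,mn=30):
    n,l,st,c=cv2.connectedComponentsWithStats(m)
    return [(st[i],c[i],cv2.minAreaRect(np.argwhere(l==i)[:,::-1].astype(np.float32))) for i in range(1,n) if st[i][4]>=mn]
E
python3 - <<'E'
from h import *
p,d=get_image('top');C=cam('top')
for k,m in masks(p).items():
    for st,c,r in blobs(m):
        print(k,st,c.round(1),[round(x,1) for x in (*r[1],r[2])],ray(C,*c,.041).round(4))
E
```

```text
blue [266 226  15  12 169] [273.1 231.4] [11.0, 14.0, 90.0] [0.4633 0.1397 0.041 ]
blue [362 228  12  15 138] [367.5 234.8] [13.1, 10.4, 78.7] [ 0.4477 -0.1536  0.041 ]
blue [211 244  14  16 138] [217.6 251.4] [13.0, 10.3, 63.4] [0.4038 0.3123 0.041 ]
blue [243 284  15  17 143] [249.8 292. ] [13.4, 10.3, 63.4] [0.2783 0.2122 0.041 ]
blue [ 71 323  40  22 563] [ 90.2 332.8] [16.5, 41.0, 78.7] [0.1627 0.6997 0.041 ]
red [257 168  28   7 131] [270.3 170.8] [4.8, 27.1, 86.2] [0.6553 0.1477 0.041 ]
```

Call:
{"api": "apply_moves", "payload": {"plan": [[[-1,0,0,0,0,0],[-1,0,0,0,0,0],[-1,0,0,0,0,0],[-1,0,0,0,0,0],[-1,0,0,0,0,0]]], "jaw": 1}}

```text
clock: 1.15
position: [0.2356, -0.4956, 0.2139]
tcp_rot: [-1.571, -0.0, -1.127]
wrist_force: [0.2, 0.2, -0.2]
gripper_width: 0.596
```

Call:
{"api": "apply_moves", "payload": {"plan": [[[-1,0,0.5,0,0,0],[-0.7,0,1,0,-0.4,0],[0,0,1,0,-0.4,0],[0,0,1,0,-0.4,0],[0,0,1,0,-0.4,0]]]}}

```text
clock: 1.65
position: [0.3323, -0.3833, 0.2143]
tcp_rot: [-1.571, -0.001, -0.901]
wrist_force: [0.4, -0.9, 0.7]
gripper_width: 0.153
```

Call:
{"api": "apply_moves", "payload": {"plan": [[[0,0,1,0,-0.4,0],[0,0,1,0,-0.4,0],[0,0,1,0,-0.4,0],[0,0,1,0,-0.4,0],[0,0,1,0,-0.4,0]]]}}

```text
clock: 2.15
position: [0.4386, -0.278, 0.2141]
tcp_rot: [-1.571, -0.001, -0.622]
wrist_force: [0.6, -0.7, 0.7]
gripper_width: 0.002
```

Call:
{"api": "apply_moves", "payload": {"plan": [[[-0.1,0,1,0,-0.5,0],[-0.2,0,1,0,-0.5,0],[-0.2,0,1,0,-0.5,0],[-0.2,0,1,0,-0.5,0],[-0.2,0,1,0,-0.5,0]]]}}

```text
clock: 2.65
position: [0.4836, -0.1335, 0.2141]
tcp_rot: [-1.571, -0.0, -0.272]
wrist_force: [-0.2, -0.5, -1.0]
gripper_width: 0.006
```

Call:
{"api": "apply_moves", "payload": {"plan": [[[-0.2,0,1,0,-0.5,0],[-0.2,0,1,0,-0.5,0],[-0.2,0,1,0,-0.4,0],[-0.1,0,1,0,-0.4,0],[-0.1,0,1,0,-0.3,0]]]}}

```text
clock: 3.15
position: [0.4811, 0.0184, 0.2141]
tcp_rot: [-1.571, -0.0, 0.02]
wrist_force: [0.7, -0.2, 0.0]
gripper_width: 0.01
```

Call:
{"api": "apply_moves", "payload": {"plan": [[[0,0,1,0,-0.15,0],[0,0,1,0,0,0],[0,0,1,0,0,0],[-0.5,0,0.7,0,0,0],[0,0,0,0,0,0]]]}}

```text
clock: 3.65
position: [0.4612, 0.1292, 0.2138]
tcp_rot: [-1.571, 0.0, 0.041]
wrist_force: [-0.4, -0.2, -0.2]
gripper_width: 0.005
```

Run:
```python
from h import *
s=read_state();p,d=get_image('wrist');C=cam('wrist',s);print(s['position'],s['tcp_rot'])
cv2.imwrite('pics/w1.png',p[:,:,::-1])
print('d',[round(float(x),4) for x in (s['position'])])
for k,m in masks(p).items():
    for st,c,r in blobs(m,60):
        print(k,st,c.round(1),[round(x,1) for x in (*r[1],r[2])],ray(C,*c,.041).round(4))
```

```text
[0.46121732 0.12921312 0.21384973] [-1.57063984e+00  4.58379924e-04  4.11427705e-02]
d [0.4612, 0.1292, 0.2138]
blue [252   0  45  19 435] [269.5   5.8] [18.0, 44.0, 90.0] [0.404 0.298 0.041]
blue [ 124   61   60   56 1846] [153.9  88.6] [41.0, 45.9, 61.6] [0.2893 0.2198 0.041 ]
blue [ 305  147   38   47 1771] [323.7 169.9] [46.0, 37.0, 90.0] [0.4611 0.1453 0.041 ]
red [165 123  39  36 794] [184.3 140.5] [38.5, 34.1, 4.8] [0.316  0.1699 0.041 ]
red [ 485  125   39   88 2329] [503.8 167.5] [33.1, 88.7, 3.5] [0.6506 0.1556 0.041 ]
red [361 152  41  36 794] [381.1 169.1] [35.0, 40.0, 90.0] [0.5217 0.1486 0.041 ]
```

View pics/w1.png

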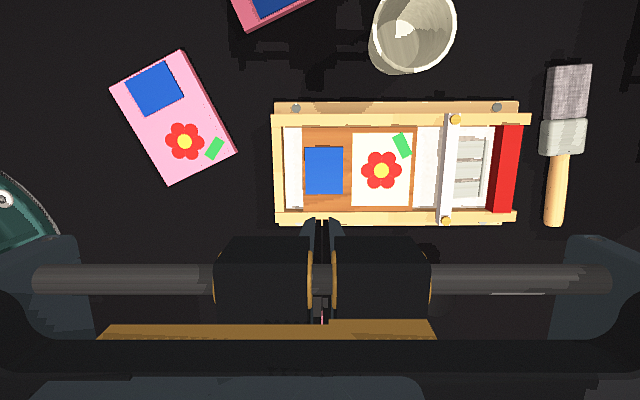

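The wrist picture shows the wooden tile in the press: pad (324,170), flower (381,169), bar (448,170), stop (504,167). The pink tile at (173,117) is a look-alike. The two cameras disagree on the pad's y by 5 mm, so I check with depth.

```bash
cat >> h.py <<'E'
def cloud(KW,d):
    K,W=KW;v,u=np.indices(d.shape);P=np.stack([(u-K[0,2])/K[0,0]*d,-(v-K[1,2])/K[1,1]*d,-d,np.ones_like(d)],-1)
    return (P@W.T)[...,:3]
E
python3 - <<'E'
from h import *
for n,near in(('wrist',(0.4611,.145)),('top',(.463,.140))):
    s=read_state();p,d=get_image(n);C=cam(n,s);P=cloud(C,d);m=masks(p)
    for k in m:
        nb,l,st,c=cv2.connectedComponentsWithStats(m[k])
        for i in range(1,nb):
            if st[i][4]<60: continue
            Q=P[(l==i)&(d>0)];me=np.median(Q,0)
            if abs(me[1]-.145)<.03 and me[0]>.4: print(n,k,me.round(4),Q.min(0).round(4),Q.max(0).round(4))
    # rails: points height ~ .034 
    sel=(abs(P[...,2]-.034)<.004)&(abs(P[...,1]-.145)<.1)&(P[...,0]>.35)&(P[...,0]<.7)&(d>0)
    Q=P[sel]
    for x in np.arange(.42,.68,.03):
        q=Q[abs(Q[:,0]-x)<.008]
        if len(q)>5: print(round(x,2),len(q),q[:,1].min().round(4),q[:,1].max().round(4),np.median(q[:,2]).round(4))
    t=P[(abs(P[...,2])<.01)&(d>0)];print('table z',np.median(t[:,2]))
    print(n,'tcp px',proj(C,s['position']))
E
```

```text
wrist blue [0.4611 0.1453 0.0405] [0.4405 0.1194 0.0369] [0.4817 0.1701 0.043 ]
wrist red [0.6519 0.1552 0.0391] [ 0.6429  0.1053 -0.0021] [0.6928 0.1997 0.0426]
wrist red [0.5228 0.1479 0.0381] [0.5006 0.1283 0.036 ] [0.5434 0.1667 0.0403]
0.42 657 0.0824 0.201 0.0325
0.45 719 0.0843 0.2023 0.0366
0.48 964 0.0853 0.2035 0.0369
0.51 1043 0.0864 0.2047 0.0371
0.54 1099 0.0878 0.2059 0.0371
0.57 335 0.0901 0.2072 0.0335
0.6 367 0.0919 0.2094 0.0364
0.63 879 0.0925 0.2106 0.032
0.66 333 0.0938 0.2118 0.0334
table z -0.0004804685077351434
wrist tcp px (np.float64(324.2564910676378), np.float64(249.3487657258324))
top red [0.6557 0.1459 0.039 ] [0.6467 0.1041 0.0257] [0.6683 0.1905 0.049 ]
0.51 6 0.0837 0.0872 0.0336
0.54 9 0.0868 0.0933 0.0342
0.57 17 0.0863 0.096 0.0338
0.6 23 0.0926 0.2036 0.0343
0.63 80 0.0891 0.2069 0.0334
0.66 72 0.092 0.2069 0.0348
table z 0.0003172481834110563
top tcp px (np.float64(271.43538566982636), np.float64(226.97670200408183))
```

Call:
{"api": "apply_moves", "payload": {"plan": [[[0,0.5,0.54,0,-0.04,0],[0,1,0,0,0,0],[0,1,0,0,0,0],[0,1,0,0,0,0],[0,1,0,0,0,0]]]}}

```text
clock: 4.3
position: [0.4625, 0.1429, 0.0779]
tcp_rot: [-1.571, -0.001, 0.043]
wrist_force: [0.6, 1.2, 0.2]
gripper_width: 0.004
```

Call:
{"api": "apply_moves", "payload": {"plan": [[[0,0.5,0,0,0,0],[0,0,0,0,0,0]]]}}

```text
clock: 4.5
position: [0.461, 0.1426, 0.0621]
tcp_rot: [-1.572, 0.003, 0.043]
wrist_force: [0.0, 0.2, 0.1]
gripper_width: 0.003
```

Run:
```python
from h import *
s=read_state();p,d=get_image('wrist');C=cam('wrist',s);print(s['position'],s['tcp_rot'],s['wrist_force'])
cv2.imwrite('pics/w2.png',p[:,:,::-1]);P=cloud(C,d)
for k,m in masks(p).items():
    nb,l,st,c=cv2.connectedComponentsWithStats(m)
    for i in range(1,nb):
        if st[i][4]>100:
            Q=P[(l==i)&(d>0)]; print(k,c[i].round(),np.percentile(Q,2,0).round(4),np.median(Q,0).round(4),np.percentile(Q,98,0).round(4))
print(proj(C,s['position']))
```

```text
[0.46102094 0.14260525 0.06213065] [-1.57155902  0.00333617  0.04331541] [0.01067019 0.21664107 0.06310959]
blue [40. 92.] [0.254  0.1971 0.013 ] [0.2771 0.2209 0.0145] [0.3024 0.2447 0.0159]
blue [325. 211.] [0.4413 0.1392 0.0388] [0.4607 0.1597 0.0405] [0.4798 0.1695 0.0417]
red [ 96. 177.] [0.2851 0.1486 0.0108] [0.3045 0.1676 0.0122] [0.3238 0.1854 0.0136]
red [632. 218.] [0.6441 0.1423 0.0381] [0.6493 0.1601 0.0394] [0.6585 0.1916 0.0407]
red [426. 226.] [0.5025 0.1306 0.0369] [0.5271 0.1521 0.0382] [0.5418 0.166  0.0394]
(np.float64(324.2453092291793), np.float64(249.35926095182577))
```

View pics/w2.png

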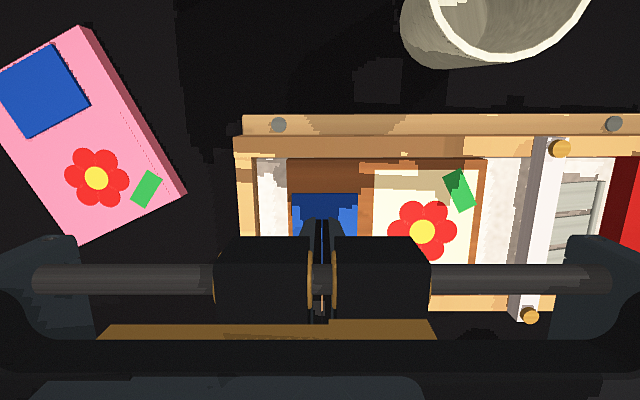

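The wrist view shows the fingertips over the blue pad (325,211), the flower at (426,226), the bar at (540,230) and the red stop at the right edge. The fingers are centred on the pad in x.

Call:
{"api": "apply_moves", "payload": {"plan": [[[0,0.6,0.09,0,0,0],[0,0,0,0,0,0]]]}}

```text
clock: 4.75
position: [0.4618, 0.1461, 0.0459]
tcp_rot: [-1.571, 0.0, 0.044]
wrist_force: [-0.4, -0.6, 0.3]
gripper_width: 0.005
```

Call:
{"api": "apply_moves", "payload": {"plan": [[[0,0.1,0,0,0,0],[0,0.05,0,0,0,0]]]}}

```text
clock: 4.95
position: [0.4623, 0.1464, 0.0422]
tcp_rot: [-1.571, -0.001, 0.044]
wrist_force: [0.8, 1.1, 0.4]
gripper_width: 0.007
```

Call:
{"api": "apply_moves", "payload": {"plan": [[[0,0.1,0,0,0,0],[0,0,0,0,0,0]]]}}

```text
clock: 5.15
position: [0.4623, 0.1464, 0.0388]
tcp_rot: [-1.571, -0.001, 0.044]
wrist_force: [-0.1, -1.5, 5.6]
gripper_width: 0.006
```

Call:
{"api": "apply_moves", "payload": {"plan": [[[0,0.07,0,0,0,0],[0,0,0,0,0,0]]]}}

```text
clock: 5.35
position: [0.4623, 0.1465, 0.0368]
tcp_rot: [-1.571, -0.001, 0.045]
wrist_force: [-0.0, -1.0, 7.5]
gripper_width: 0.006
```

Call:
{"api": "apply_moves", "payload": {"plan": [[[0,0.08,0,0,0,0],[0,0,0,0,0,0]]]}}

```text
clock: 5.55
position: [0.4623, 0.1465, 0.0344]
tcp_rot: [-1.571, -0.001, 0.045]
wrist_force: [0.2, -1.8, 8.4]
gripper_width: 0.002
```

Call:
{"api": "apply_moves", "payload": {"plan": [[[0,0.02,0,0,0,0],[0.2,0,0,0,0,0],[0.3,0,0,0,0,0],[0,0,0,0,0,0]]]}}

```text
clock: 5.95
position: [0.4783, 0.1474, 0.0341]
tcp_rot: [-1.57, -0.002, 0.044]
wrist_force: [2.6, 0.1, 9.8]
gripper_width: 0.002
```

```bash
cat > look.py <<'E'
import sys
from h import *
s=read_state();p,d=get_image('wrist');C=cam('wrist',s);print(s['position'],s['wrist_force'])
cv2.imwrite(f'pics/{sys.argv[1]}.png',p[:,:,::-1]);P=cloud(C,d)
for k,m in masks(p).items():
    nb,l,st,c=cv2.connectedComponentsWithStats(m)
    for i in range(1,nb):
        if st[i][4]>60:
            Q=P[(l==i)&(d>0)]; print(k,c[i].round(),np.percentile(Q,2,0).round(4),np.median(Q,0).round(4),np.percentile(Q,98,0).round(4))
E
python3 look.py w3
```

```text
[0.47832763 0.14736054 0.03414136] [2.56260545 0.14805937 9.76135093]
blue [  8. 103.] [0.2937 0.2081 0.0122] [0.2993 0.2177 0.0144] [0.3065 0.2316 0.0158]
blue [322. 219.] [0.4571 0.1558 0.0318] [0.4766 0.1658 0.0333] [0.4956 0.1706 0.0346]
red [ 36. 192.] [0.2851 0.1487 0.0109] [0.3044 0.1677 0.0122] [0.3237 0.1854 0.0135]
red [439. 237.] [0.5243 0.1414 0.0299] [0.5449 0.1578 0.0311] [0.5582 0.1672 0.0323]
red [637. 242.] [0.6444 0.1562 0.0381] [0.6464 0.1607 0.0394] [0.6493 0.1698 0.0408]
```

View pics/w3.png

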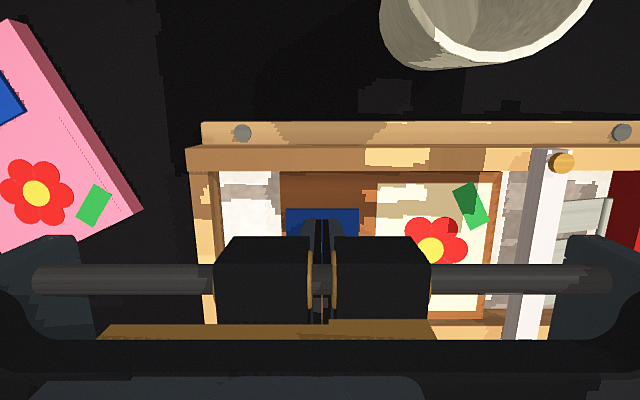

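The tile moved 16 mm with the fingers (pad 322,219; flower 439,237) and is held about 7 mm down. I keep sliding.

Call:
{"api": "apply_moves", "payload": {"plan": [[[0.3,0,0,0,0,0],[0.3,0,0,0,0,0],[0.3,0,0,0,0,0],[0,0,0,0,0,0]]]}}

```text
clock: 6.4
position: [0.5055, 0.1486, 0.0342]
tcp_rot: [-1.57, -0.002, 0.044]
wrist_force: [3.6, -0.5, 9.3]
gripper_width: 0.004
```

```bash
python3 look.py w4
```

```text
[0.50550024 0.14855841 0.03421257] [ 3.60570822 -0.46637608  9.2850506 ]
blue [322. 219.] [0.4843 0.1566 0.0319] [0.5036 0.1668 0.0334] [0.5228 0.1719 0.0347]
red [ 11. 197.] [0.3075 0.148  0.0111] [0.3155 0.165  0.0122] [0.325  0.1839 0.0136]
red [612. 204.] [0.6445 0.1642 0.0379] [0.6547 0.1829 0.0394] [0.6645 0.1995 0.0406]
red [579. 213.] [0.6433 0.1444 0.0244] [0.6447 0.175  0.0318] [0.6465 0.1942 0.0376]
red [439. 237.] [0.5514 0.1425 0.03  ] [0.5721 0.1591 0.0311] [0.5854 0.1685 0.0324]
```

Call:
{"api": "apply_moves", "payload": {"plan": [[[0.3,0,0,0,0,0],[0.3,0,0,0,0,0],[0,0,0,0,0,0]]]}}

```text
clock: 6.75
position: [0.5235, 0.1494, 0.0343]
tcp_rot: [-1.57, -0.002, 0.044]
wrist_force: [1.5, 0.5, 9.0]
gripper_width: 0.007
```

```bash
python3 look.py w5
```

```text
[0.52348144 0.14935437 0.03425395] [1.474098   0.45935812 9.03418508]
blue [322. 219.] [0.5022 0.1574 0.0319] [0.5216 0.1677 0.0334] [0.5409 0.1727 0.0346]
red [575. 209.] [0.6446 0.151  0.0379] [0.6529 0.1805 0.0394] [0.6641 0.1995 0.0407]
red [547. 208.] [0.6433 0.1625 0.0207] [0.6447 0.1768 0.0319] [0.6459 0.1949 0.0375]
red [421. 229.] [0.5686 0.1557 0.0299] [0.5766 0.1629 0.0312] [0.5859 0.1692 0.0324]
red [535. 260.] [0.6451 0.1417 0.0224] [0.6461 0.1462 0.0292] [0.6469 0.1502 0.0363]
red [545. 313.] [0.6471 0.1062 0.0383] [0.6513 0.1182 0.0395] [0.6554 0.1292 0.0405]
```

View pics/w5.png

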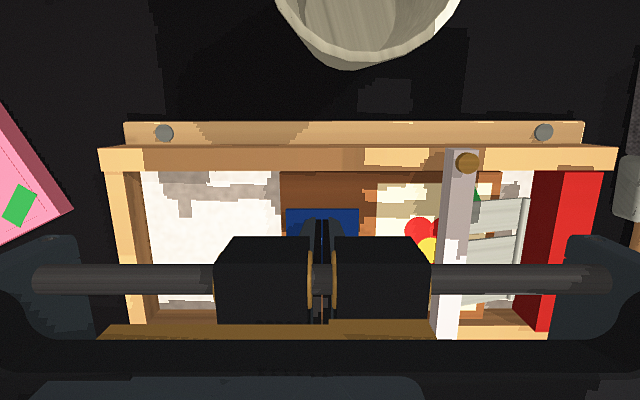

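The tile is about 20 mm under the bar (bar at 460,240), its front edge is beneath the leaf, and it is straight. About 25 mm remain.

Call:
{"api": "apply_moves", "payload": {"plan": [[[0.3,0,0,0,0,0],[0.3,0,0,0,0,0],[0.1,0,0,0,0,0],[0,0,0,0,0,0]]]}}

```text
clock: 7.2
position: [0.5435, 0.1501, 0.034]
tcp_rot: [-1.571, -0.001, 0.044]
wrist_force: [0.9, -0.6, 7.1]
gripper_width: 0.003
```

Call:
{"api": "apply_moves", "payload": {"plan": [[[0.1,0,0,0,0,0],[0,0,0,0,0,0]]]}}

```text
clock: 7.4
position: [0.546, 0.1502, 0.0338]
tcp_rot: [-1.571, -0.0, 0.044]
wrist_force: [-0.0, -0.3, 7.7]
gripper_width: 0.005
```

```bash
python3 look.py w6
```

```text
[0.54599598 0.15019669 0.03383678] [-0.02948158 -0.28770293  7.73545573]
blue [322. 219.] [0.5248 0.1585 0.0316] [0.5443 0.1687 0.033 ] [0.5633 0.1735 0.0343]
red [533. 217.] [0.6448 0.1502 0.038 ] [0.6546 0.1761 0.0394] [0.6645 0.1994 0.0406]
red [443. 236.] [0.6035 0.1586 0.0293] [0.613  0.1602 0.0305] [0.6196 0.1619 0.0319]
red [517. 313.] [0.6476 0.1064 0.0382] [0.6572 0.1183 0.0394] [0.667  0.1298 0.0406]
```

Call:
{"api": "apply_moves", "payload": {"plan": [[[0.08,0,0,0,0,0],[0,0,0,0,0,0]]]}}

```text
clock: 7.65
position: [0.5482, 0.1503, 0.0338]
tcp_rot: [-1.571, -0.0, 0.044]
wrist_force: [-2.9, -1.1, 7.2]
gripper_width: 0.003
```

Call:
{"api": "apply_moves", "payload": {"plan": [[[0.08,0,0,0,0,0],[0,0,0,0,0,0]]]}}

```text
clock: 7.85
position: [0.5504, 0.1504, 0.0337]
tcp_rot: [-1.571, 0.001, 0.044]
wrist_force: [-2.6, -0.9, 6.2]
gripper_width: 0.007
```

```bash
python3 look.py w7
```

```text
[0.55038479 0.15035186 0.03371955] [-2.60952226 -0.91138536  6.23925603]
blue [321. 219.] [0.5287 0.1586 0.0315] [0.5481 0.1688 0.0329] [0.5674 0.1737 0.0342]
red [525. 217.] [0.6448 0.1504 0.038 ] [0.6546 0.1761 0.0394] [0.6648 0.1993 0.0407]
red [437. 235.] [0.6023 0.1576 0.0293] [0.6143 0.1601 0.0306] [0.6235 0.1626 0.0318]
red [509. 313.] [0.6476 0.1064 0.0382] [0.6574 0.1184 0.0394] [0.6671 0.1298 0.0407]
```

View pics/w7.png

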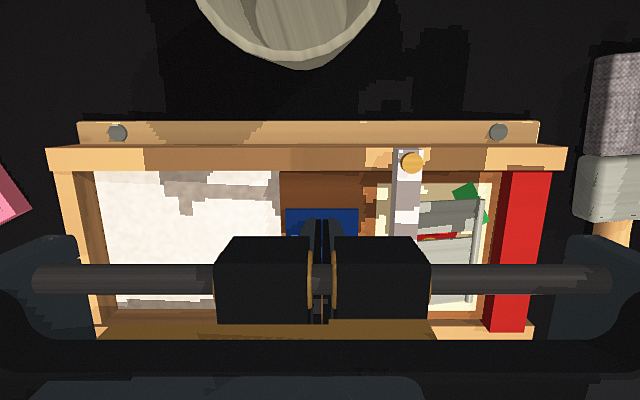

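The tile's front edge (492,250) is almost at the red stop (510,250). I keep nudging.

Call:
{"api": "apply_moves", "payload": {"plan": [[[0.08,0,0,0,0,0],[0,0,0,0,0,0]]]}}

```text
clock: 8.1
position: [0.5519, 0.1504, 0.0335]
tcp_rot: [-1.571, 0.002, 0.044]
wrist_force: [-6.3, 0.1, 8.8]
gripper_width: 0.001
```

```bash
python3 look.py w8; python3 -c "
import cv2;a=cv2.imread('pics/w8.png')[140:340,260:580];cv2.imwrite('pics/w8c.png',cv2.resize(a,None,fx=2.5,fy=2.5))"
```

```text
[0.55186105 0.15036778 0.03345859] [-6.3332159   0.08558615  8.77929203]
blue [318. 219.] [0.5289 0.1585 0.0312] [0.5458 0.1688 0.0326] [0.5676 0.1737 0.0339]
red [523. 217.] [0.6448 0.1505 0.038 ] [0.6547 0.1763 0.0394] [0.6647 0.1994 0.0407]
red [435. 236.] [0.6027 0.1577 0.0293] [0.6147 0.1602 0.0303] [0.6236 0.1625 0.0316]
red [507. 313.] [0.6476 0.1066 0.0383] [0.6574 0.1185 0.0394] [0.6671 0.1301 0.0406]
```

View pics/w8c.png

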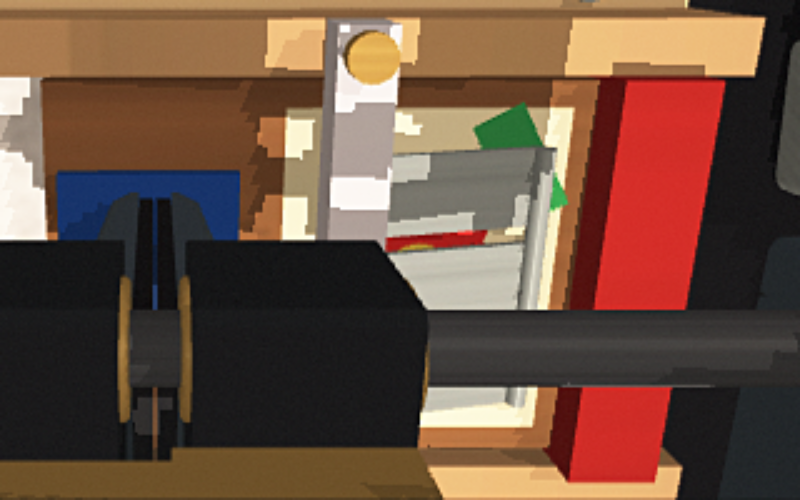

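The pad did not advance on the last nudge and Fx rose to -6 N; the tile's front edge touches the red stop (575,250 in the crop). It is home, so I dwell briefly and then lift straight up.

Call:
{"api": "apply_moves", "payload": {"plan": [[[0,0,0,0,0,0],[0,0,0,0,0,0],[0,-0.1,0,0,0,0],[0,-0.1,0,0,0,0],[0,-0.15,0,0,0,0]]]}}

```text
clock: 8.65
position: [0.5529, 0.1505, 0.0441]
tcp_rot: [-1.571, -0.0, 0.045]
wrist_force: [0.0, 0.8, -0.4]
gripper_width: 0.006
```

Call:
{"api": "apply_moves", "payload": {"plan": [[[0,-0.3,0,0,0,0],[0,-1,0,0,0,0],[0,-1,0,0,0,0],[0,-1,0,0,0,0],[0,0,0,0,0,0]]]}}

```text
clock: 9.15
position: [0.5552, 0.151, 0.1473]
tcp_rot: [-1.57, -0.006, 0.044]
wrist_force: [1.0, 0.0, -0.3]
gripper_width: 0.004
```

```bash
python3 look.py w9; python3 -c "
import cv2;a=cv2.imread('pics/w9.png')[60:260,220:540];cv2.imwrite('pics/w9c.png',cv2.resize(a,None,fx=2.5,fy=2.5))"
```

```text
[0.55519147 0.15099414 0.14734721] [ 0.9914156   0.04526757 -0.2726975 ]
blue [141.   6.] [0.3856 0.2957 0.0125] [0.3974 0.3042 0.0144] [0.4183 0.3087 0.016 ]
blue [ 17. 104.] [0.2649 0.1966 0.0129] [0.2823 0.2206 0.0145] [0.3028 0.2451 0.016 ]
blue [315. 198.] [0.5297 0.1271 0.035 ] [0.548  0.1527 0.0365] [0.5675 0.1725 0.0379]
red [ 54. 165.] [0.285  0.1487 0.0109] [0.3042 0.1672 0.0123] [0.3235 0.1852 0.0137]
red [437. 200.] [0.6451 0.1084 0.0376] [0.6556 0.1563 0.0395] [0.6662 0.1988 0.0409]
red [386. 190.] [0.5998 0.1592 0.0326] [0.6107 0.1612 0.0341] [0.6233 0.1629 0.0354]
red [385. 214.] [0.6015 0.1367 0.0329] [0.6124 0.1389 0.0341] [0.6248 0.1407 0.0356]
```

View pics/w9c.png

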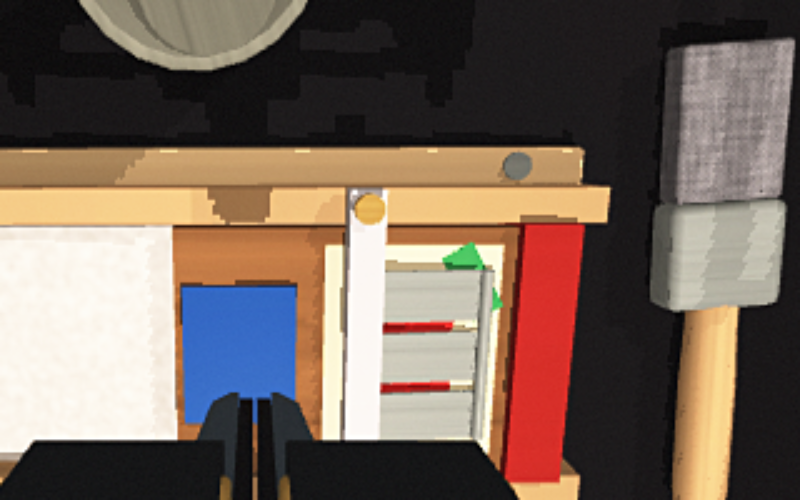

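The tile sits against the red stop, under the bar and leaf. The pad top reads 36.5 mm, so the bed is about 4 mm down, clamping the tile against the bar.

Call:
{"api": "apply_moves", "payload": {"plan": [[[0,-0.5,0,0,0,0],[0,0,0,0,0,0],[0,0,0,0,0,0]]]}}

```text
clock: 9.5
position: [0.5527, 0.1504, 0.1577]
tcp_rot: [-1.571, 0.0, 0.044]
wrist_force: [-0.8, -0.7, -0.4]
gripper_width: 0.004
```

```bash
python3 -c "
from bench import *
print(read_state()['clock'],hand_in())"
```

```text
the job is handed in; nothing more can be done
9.5 None
```

I pressed the wooden tile about 7 mm down with the shut fingertips on its blue pad and slid it about 87 mm under the bar and leaf spring to the red stop. I then lifted straight off and handed in at 9.5 s; no verdict is reported.

**Home position:** on the last push the pad no longer advanced and the force against the push rose to about 6 N. The close view showed the front edge touching the stop.

**After letting go:** the pad had stayed in place to within 1 mm and the tile looked straight under the bar and leaf. Its top read 36.5 mm, which puts the bed about 4 mm down, clamping the tile against the bar. The fingers were over 110 mm above it.

**Disagreement:** the top camera put the pad about 5 mm off in y from the wrist camera. I used the wrist camera because it agreed with the rails and the fingertips.

**Not checked:** I did not re-measure the objects standing around the press. The cup and brush looked untouched in the wrist pictures, and no unexpected force showed up.

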